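# Close a plinth mould and hold its last board for screwing

## Robot

A 7-joint arm with a two-finger parallel gripper is mounted at the origin on the work surface. World frame = base frame: x ahead of the robot, y to its left, z up, the work surface at z = 0. Lengths are in mm, angles in rad, forces in N, time in s.
With the tool pointing down it reaches from about 350 to 900 mm from the base axis. Payload 7.2 kg.
Tool frame: the origin (TCP) lies at the very end of the fingers, on their centre line; the grasp point (between the pads) lies behind it (grip_depth is the z of the grasp point in the tool frame, in mm); z points along the fingers, y is the line along which they close (so a half turn about z gives the same grasp; the last joint's range is limited). The gripper opens to 85 mm and grips with 20 to 120 N. Pads are 22 mm wide; open, the fingers measure 114 mm over their backs; the gripper's body (76 mm by 85 mm) begins 54 mm behind the grasp point. The pads swing forward as they close: fully open they stand 13 mm farther back than shut.
Start: joints at [1.268, 0.411, -0.013, 1.596, 0.006, 1.134, -0.082], TCP at [145.393, -607.857, 231.297] pointing down, gripper open.
Joint ranges: [-2.95, 2.95], [-0.29, 1.99], [-1.47, 1.44], [0.14, 2.54], [-1.03, 4.17], [0.13, 1.85], [-2.86, 2.86]. Speed limits (rad/s): [2.39, 2.39, 3.01, 3.01, 3.14, 3.14, 3.14].

## Interface

Orientations are given as a rotation vector (axis times angle).
In Python, from workcell import * gives the robot as it stands.
- The arm moves only by the shell command python3 -m jog 'ROWS' [FORCE]. ROWS is JSON, a list of rows, each a list of 3 entries, a list of its own where there are three numbers: the shift along the tool's x, y, z in mm, then the turn, a rotation vector about the tool's x, y, z in degrees, then the opening, from 0 (shut) to 1 (fully open). A call has 1 to 12 rows; each row shifts and turns the commanded pose from where the row before left it, along the tool's axes as they then stand; what a row does not reach is not made up. A row lasts 1/10 s, in which the tool goes at most 50 mm and 8.59 degrees, less where a joint would pass 70% of its speed; a pose out of reach is approached as far as the arm can. A call with a gripper value outside its range is refused whole. The fingers move at their own pace and stop on an object; FORCE is the grip in N (left out, the last holds). Time passes only in rows, so rows that do not move let the fingers close. It gives the time, the measured TCP pose, the force, the opening and the grip force at its end, in the units of the state.
- observe(): the state, without advancing time (a new reading comes with each control period).
- grab_frame(name): name is "scene" or "side" or "wrist"; returns a dict with "image" (420x560x3 uint8, red, green, blue), "K" (3x3 intrinsics, pixels), "world_to_cam" (4x4, takes a point from world to camera coordinates). Camera axes: x right, y down, z forward; pixel columns grow to the right and rows downward; lengths in mm; the calibration is good to about 2 mm. The wrist camera is an equidistant fisheye: a pixel r from the principal point sees the ray r / f radians off the axis. A picture is of the moment at which its call begins. There is no depth.
- sign_off(): hands the job in; it is judged then, once.
The state is a dict: "time_s": time; "joint_pos": joint angles; "joint_vel": joint speeds; "tau": joint torques, N m; "position": TCP position; "tool_rot": TCP orientation; "force": force on the tool from outside, world axes, zero at the start; "ft_torque": the same for the moment, N m; "opening": finger opening in mm; "grasp_force": force on a finger pad.
Only numpy, scipy, OpenCV 4.12 (cv2) and the standard library are available. Lean on these libraries where they do the work, as an engineer would, in place of code of your own. Each camera call takes 0.05 s, during which the arm holds its last target. There are 200 camera calls.

## Task

We are making up the mould for a plinth: slide the narrow grey tube over the steel pin in the open mould until it stands fully down on the baseboard, and let go of it. Then take the loose side board that is as long as the mould frame is wide, stand it on the baseboard across the open side, flush at both ends, and press it squarely against the frame with a steady push of about 12 N (6 to 20 N is fine, never ram it), holding it near its middle so that both ends stay clear for my screws. Finish while still holding and pressing it like that, and leave everything else on the bench where it is.

Things in the scene. Friction and masses are not known exactly. Their poses are not given: they have to be found in the camera images.
- mould (a point): The mould on its baseboard, fixed to the bench; its place and turn vary. This point is the foot of the steel pin, in the middle of the baseboard's upper face, 18 mm above the bench; z is up. The white baseboard is 240 mm along x, 250 mm along y (both centred here) and 18 mm thick. The open side of the frame looks to -y.
- frame: The three-sided wooden frame fixed on the baseboard (18 mm boards, 60 mm high): two sides along y, 140 mm long (y -70 to +70 mm), with inner faces at x = -70 and +70 and outer faces at x = -88 and +88 mm, and a 176 mm back board along x at y = +70 to +88. It stays open at y = -70, where the square ends of the two sides wait for the last board. It does not give way. Its origin is 18 mm below mould, with the same axes.
- pin_top (a point): Top of the bare upright steel pin, 70 mm above the baseboard, diameter 20 mm, its last 6 mm tapered to 14 mm. Axes as mould.
- seat (a point): Where the centre of the closing board comes when it stands home: 79 mm from the pin towards the open side (-y of the mould), 30 mm above the baseboard. Axes as mould: the board's length lies along x, and it is pressed towards +y.
- sleeve_mid (a point): Centre (30 mm up, on the axis) of the loose grey plastic tube: outside diameter 34 mm, bore 23 mm, 60 mm high, about 50 g, standing on the bench, open at both ends; z along its axis. It is the narrower and taller of two grey tubes.
- sleeve: The same grey tube; its origin is the centre of its underside.
- board_mid (a point): Centre of the loose closing board: wood, 176 mm long (its x), 18 mm thick (its y), 60 mm high (its z), about 140 g, standing on its long edge on the bench, alike on both faces and both ends, with two small screw holes near each end. It is the longer of two loose boards.
- board: The same closing board; its origin is the centre of its underside.
- short_board: A shorter loose board of the same section, 110 x 18 x 60 mm, standing on edge; not needed, leave it. Origin at the centre of its underside, x along its length.
- coupling: A wide short grey tube, 52 mm across and 40 mm high; not needed, leave it. Origin at the centre of its underside.
- mallet: Steel-headed round mallet standing head down, 72 mm across, 225 mm tall; leave it. Origin under its centre.
- chisel: Steel chisel lying on the bench, about 240 mm long along its x, 24 mm wide; leave it. Origin at its middle, underside.
- jar: Amber jar, 64 mm across, 85 mm tall; leave it. Origin under its centre.
- screw_tin: Open screw tin, 100 x 75 x 28 mm; leave it. Origin under its centre.
- driver: Cordless screwdriver lying on its side, about 200 x 190 mm and 62 mm high; leave it. Origin at the bench below the motor housing.
- former: Hollowed wooden former, 100 x 60 x 32 mm; leave it. Origin under its centre.
Not all that is in view belongs to the job. Leave any blue, turquoise or yellow look-alike of the sleeve alone.

How it is judged (in metres and radians):
On the way:
1. the narrow tube stands over the pin, down on the baseboard and let go (horizontal distance between sleeve_mid and mould below 0.004 m and z of sleeve_mid in the frame of mould below 0.033 m and angle between sleeve_mid's own z axis and vertical below 0.06 rad and contact force between the fingers and sleeve below 0.2 N), for 0.2 s.
At the end, for the whole second after the job is handed in: Tube upright over the pin (4 mm), down on the baseboard (3 mm), let go; long board upright, still, on the baseboard (3 mm), ends flush (6 mm), square (0.025 rad) and touching the frame (3 mm); robot holds it within 45 mm of its middle; board and frame press with 6 to 20 N for the last second (all of step 1 and x of board_mid in the frame of seat between -0.006 and 0.006 m and y of board_mid in the frame of seat between -0.003 and 0.003 m and z of board_mid in the frame of seat between -0.003 and 0.003 m and angle between the x axis of board_mid and the x axis of seat, either way round below 0.025 rad and angle between board_mid's own z axis and vertical below 0.04 rad and contact force between board and frame between 6 and 20 N and x of the grasp point in the frame of board_mid between -0.045 and 0.045 m and linear speed of board below 0.01 m/s and contact force between any of the fingers, the arm and board above 4 N); the arm keeps its last pose, push and grip.
It fails at once if the board is rammed against the frame (over 40 N) (contact force between board and frame above 40 N).
It fails at once if something else on the bench is disturbed (moved more than 20 mm) (distance of any of short_board, coupling, mallet, chisel, jar, screw_tin, driver, former from where it was at the start of the episode above 0.02 m).
It also fails if it takes over 72 s, if anything falls off the work surface, if the arm or the gripper's body presses on something with over 40 N, if the wrist force passes 120 N, or if a joint passes its speed limit or range.

## Working session

There is one attempt and no reset: what is moved stays moved. The work goes in short steps, Python scripts to look and compute and a shell command to move; the robot and the scene stay as the last step left them, time stands still between calls to the robot, and variables do not carry over. Pictures are saved under pics/ and viewed, at most 10 in all, crops included, and the job is handed in when it is done.

```bash
mkdir -p pics; python3 - <<'E'
from workcell import *
import cv2,numpy as np
s=observe();print({k:np.round(v,3).tolist() for k,v in s.items()})
for n in("scene","side"):
    f=grab_frame(n);cv2.imwrite(f"pics/{n}0.png",cv2.resize(f["image"][:,:,::-1],(800,600),interpolation=cv2.INTER_CUBIC))
    print(n,f["K"].tolist(),np.round(f["world_to_cam"],4).tolist())
E
ls
```

```text
{'time_s': 0.0, 'joint_pos': [1.268, 0.412, -0.013, 1.597, 0.006, 1.134, -0.082], 'joint_vel': [0.0, -0.0, -0.001, 0.0, -0.001, -0.001, 0.0], 'tau': [-0.001, -60.063, 0.682, -29.941, 0.014, 0.011, -0.0], 'position': [145.218, -607.385, 230.448], 'tool_rot': [-3.118, -0.368, 0.001], 'force': [0.333, 1.117, -0.255], 'ft_torque': [0.011, -0.006, 0.029], 'grasp_force': 0.0, 'opening': 85.186}
scene [[415.54670825421914, 0.0, 285.921291615826], [0.0, 415.54670825421914, 210.24035558011573], [0.0, 0.0, 1.0]] [[0.5953, 0.8035, 0.005, -241.4464], [0.6418, -0.4717, -0.6047, -399.4728], [-0.4835, 0.3632, -0.7965, 1267.1142], [0.0, 0.0, 0.0, 1.0]]
side [[427.89190693971227, 0.0, 272.93546963006645], [0.0, 427.89190693971227, 212.47979426501306], [0.0, 0.0, 1.0]] [[-0.7378, -0.6748, -0.0175, 329.1913], [-0.3443, 0.3986, -0.85, 313.06], [0.5806, -0.6211, -0.5264, 549.9201], [0.0, 0.0, 0.0, 1.0]]
pics
```

View pics/scene0.png

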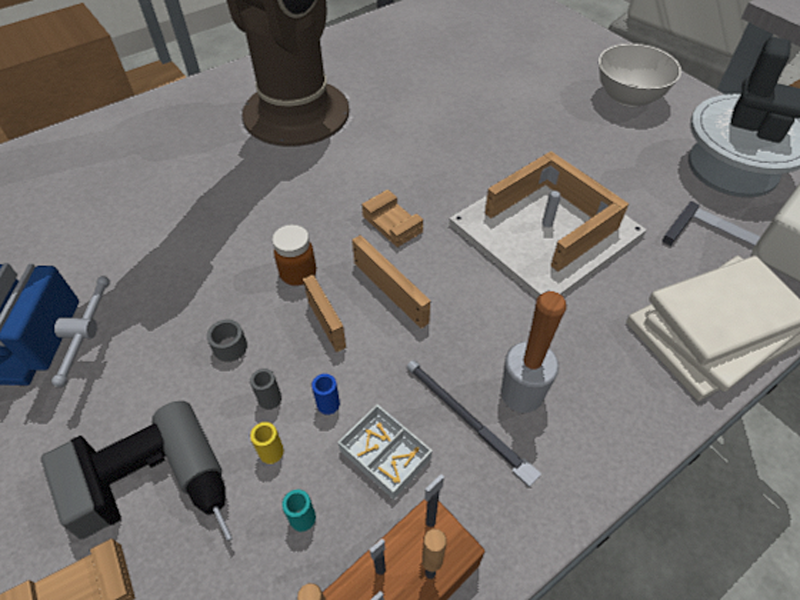

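View pics/side0.png

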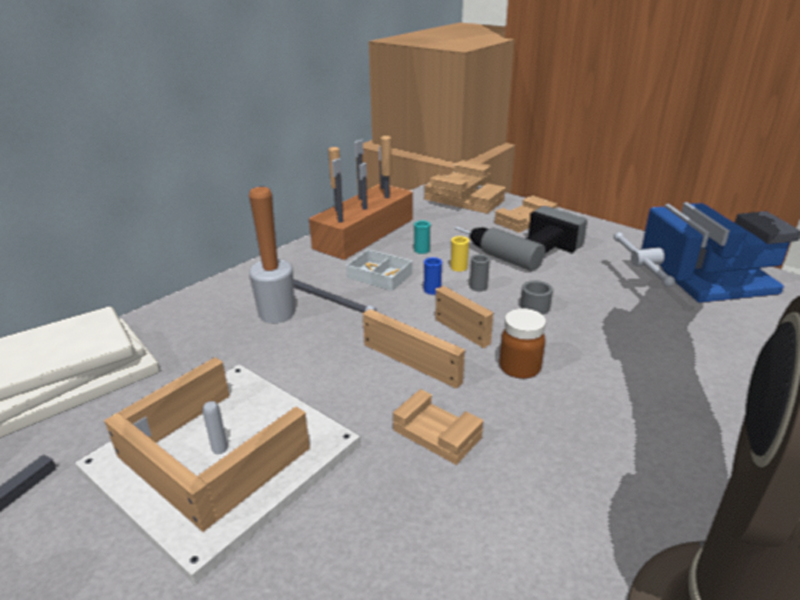

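The scene view shows the grey narrow tube at (265,388), the long board from (353,238) to (430,326) and the mould pin top at (554,193). In the side view they are at (480,273), (364..463, 312..383) and (210,404).

```bash
cat > h.py <<'E'
from workcell import *
import cv2,numpy as np
from scipy.optimize import least_squares
from scipy.spatial.transform import Rotation as R
def proj(f,P):
    P=np.atleast_2d(P).astype(float);M=np.array(f["world_to_cam"]);c=P@M[:3,:3].T+M[:3,3];K=np.array(f["K"])
    if f.get("fish"):
        r=np.hypot(c[:,0],c[:,1]);s=np.arctan2(r,c[:,2])/np.maximum(r,1e-9)
    else: s=1/c[:,2]
    return np.c_[K[0,0]*c[:,0]*s+K[0,2],K[1,1]*c[:,1]*s+K[1,2]]
def body(p,L): 
    c,s=np.cos(p[2]),np.sin(p[2]);L=np.atleast_2d(L)
    return np.c_[p[0]+c*L[:,0]-s*L[:,1],p[1]+s*L[:,0]+c*L[:,1],L[:,2]]
def fit(obs,p0):  # obs: list of (frame, local points, pixels, )
    g=lambda p:np.concatenate([(proj(f,body(p,L))-np.array(px)).ravel() for f,L,px in obs])
    r=least_squares(g,p0,loss="soft_l1",f_scale=2);return r.x,np.round(g(r.x).reshape(-1,2),1).tolist()
def totool(d):  # world vector -> tool axes
    return R.from_rotvec(observe()["tool_rot"]).inv().apply(d)
E
python3 - <<'E'
from h import *
S=grab_frame("scene");D=grab_frame("side");k=lambda a:np.array(a)*.7
def at(f,px,z):
    M=np.array(f["world_to_cam"]);d=M[:3,:3].T@np.linalg.solve(f["K"],[*px,1]);c=-M[:3,:3].T@M[:3,3];return c+d*(z-c[2])/d[2]
pin=at(S,k([554,193]),88);print("pin",pin,at(D,k([210,404]),88))
t=at(S,k([264,377]),60);print("tube",t,at(D,k([480,260]),60))
a,b=at(S,k([353,238]),60),at(S,k([430,298]),60);print("board",a,b,at(D,k([364,312]),60),at(D,k([463,352]),60))
for q in [(450,222),(645,232),(547,296)]: print("bb",at(S,k(q),18))
for q in [(195,562),(358,437),(238,368),(80,462)]: print("bbD",at(D,k(q),18))
for n,f,q in [("jar",S,(294,240)),("mallet",S,(550,300))]: print(n,at(f,k(q),85 if n=="jar" else 225))
for q in [(305,280),(342,338)]:print("short",at(S,k(q),60))
print("former",at(S,k((392,225)),20),"blue",at(S,k((325,380)),60),"coup",at(S,k((227,332)),40),"tin",at(S,k((385,440)),28))
E
```

```text
pin [562.46047999 186.12429242  88.        ] [562.21136106 183.21863805  88.        ]
tube [ 571.19438386 -368.22025241   60.        ] [ 562.64860774 -362.68020228   60.        ]
board [ 426.53239025 -128.2707238    60.        ] [ 598.04134729 -102.63588401   60.        ] [ 597.75382908 -108.70288049   60.        ] [ 422.69275983 -124.97949273   60.        ]
bb [460.79856548  50.27766027  18.        ]
bb [681.06488825 309.51288096  18.        ]
bb [681.13492303  71.50760366  18.        ]
bbD [445.15147106 292.34685357  18.        ]
bbD [447.03462817  57.70246074  18.        ]
bbD [677.76020154  73.46324405  18.        ]
bbD [668.67481343 309.53513504  18.        ]
jar [ 396.18482081 -216.54655705   85.        ]
mallet [778.78059817 -74.86721669 225.        ]
short [ 456.63744881 -236.18228091   60.        ]
short [ 580.44670657 -248.15967714   60.        ]
former [407.84739652 -37.69579366  20.        ] blue [ 624.45980563 -303.75641474   60.        ] coup [ 458.56325789 -373.48572608   40.        ] tin [ 731.78910681 -280.66277713   28.        ]
```

```bash
python3 -m jog '[[[38,-11,0],[0,0,0],1],[[38,-11,0],[0,0,0],1],[[38,-11,0],[0,0,0],1],[[38,-11,0],[0,0,0],1],[[38,-11,0],[0,0,0],1],[[38,-11,0],[0,0,0],1],[[38,-11,0],[0,0,0],1],[[38,-11,0],[0,0,0],1],[[38,-11,0],[0,0,0],1],[[38,-11,0],[0,0,0],1],[[38,-11,0],[0,0,0],1],[[38,-11,0],[0,0,0],1]]'
python3 - <<'E'
from h import *
import workcell;print([n for n in dir(workcell) if n[0]!='_'],globals().get("grip_depth"))
f=grab_frame("wrist");cv2.imwrite("pics/w1.png",cv2.resize(f["image"][:,:,::-1],(800,600),interpolation=cv2.INTER_CUBIC))
print(np.round(f["K"],2).tolist(),np.round(f["world_to_cam"],3).tolist());s=observe();print(s["position"],s["tool_rot"],s["joint_pos"])
E
```

```text
time_s: 1.4
position: [559.3, -372.4, 231.1]
tool_rot: [-3.12, -0.368, 0.001]
force: [0.8, 0.2, -0.2]
opening: 85.4
grasp_force: 0.0
['MotionError', 'grab_frame', 'grip_depth', 'observe', 'sign_off'] -18.700000000000003
[[325.19, 0.0, 282.13], [0.0, 325.19, 212.26], [0.0, 0.0, 1.0]] [[0.232, -0.973, -0.0, -492.462], [-0.929, -0.222, 0.295, 397.934], [-0.287, -0.068, -0.956, 513.97], [0.0, 0.0, 0.0, 1.0]]
[ 565.95109582 -365.83322336  230.7082147 ] [-3.11494177 -0.37973606 -0.00659714] [ 0.60846716  0.50190617 -0.15524523  1.45839791  0.07460396  1.18585956
 -0.88401355]
```

View pics/w1.png

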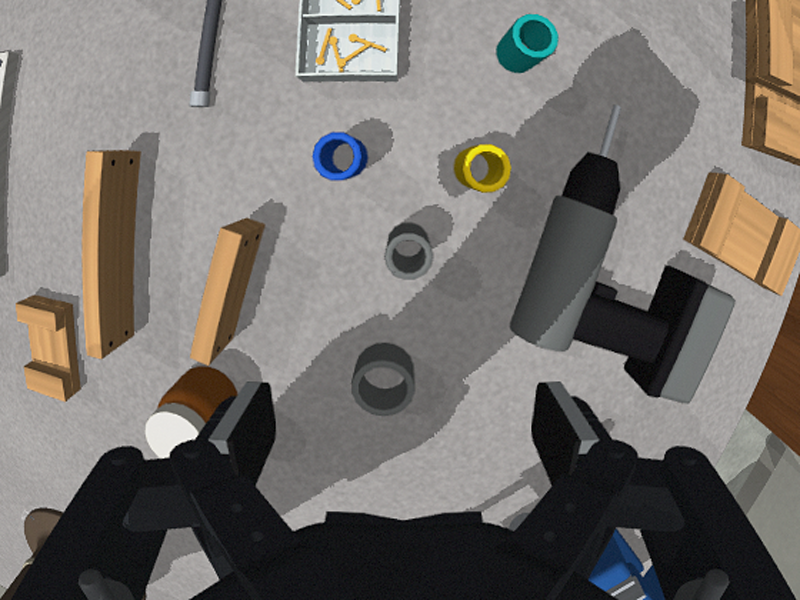

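The wrist view shows the grey tube's rim at (409,256), blue at (340,155), yellow at (483,167), and the coupling at (384,380) below it.

```bash
cat >> h.py <<'E'
def at(f,px,z):
    M=np.array(f["world_to_cam"]);v=np.linalg.solve(f["K"],[*px,1])
    if f.get("fish"): r=np.hypot(*v[:2]);v=np.array([*(v[:2]/max(r,1e-9)*np.sin(r)),np.cos(r)])
    d=M[:3,:3].T@v;c=-M[:3,:3].T@M[:3,3];return c+d*(z-c[2])/d[2]
def grab(n):
    f=grab_frame(n)
    if n=="wrist": f["fish"]=1
    return f
E
python3 - <<'E'
from h import *
f=grab("wrist");s=observe();print(s["position"],s["tool_rot"])
for n,q,z in [("grey",(409,256),60),("yellow",(484,167),60),("blue",(341,155),60),("coup",(384,384),40),("bA",(86,152),60),("bB",(103,152),60),("bC",(89,357),60),("bD",(100,358),60)]:print(n,at(f,np.array(q)*.7,z).round(1))
t=at(f,np.array([409,256])*.7,60);d=t-s["position"];d[2]=0;print(totool(d))
E
```

```text
[ 563.61675623 -367.25484579  230.54036967] [-3.1150112  -0.38098603 -0.00433113]
grey [ 578.9 -366.6   60. ]
yellow [ 650.9 -400.6   60. ]
blue [ 635.5 -305.7   60. ]
coup [ 469.7 -373.6   40. ]
bA [605.5 -99.2  60. ]
bB [ 607.5 -117.2   60. ]
bC [ 430.2 -114.1   60. ]
bD [ 433.1 -126.9   60. ]
[14.94596329  3.06836688  0.03783294]
```

```bash
python3 -m jog '[[[1,0,25],[0,0,0],1],[[1,0,25],[0,0,0],1],[[1,0,25],[0,0,0],1],[[1,0,25],[0,0,0],1],[[0,0,20],[0,0,0],1],[[0,0,0],[0,0,0],1],[[0,0,0],[0,0,0],1],[[0,0,0],[0,0,0],1]]'
python3 - <<'E'
from h import *
f=grab("wrist");cv2.imwrite("pics/w2.png",cv2.resize(f["image"][:,:,::-1],(800,600),interpolation=cv2.INTER_CUBIC))
import pickle;s=observe();pickle.dump((f,s),open("w2.pkl","wb"));print(s["position"],s["tool_rot"])
E
```

```text
time_s: 2.3
position: [562.7, -373.0, 112.8]
tool_rot: [3.119, 0.368, 0.002]
force: [0.9, -0.3, -0.1]
opening: 85.5
grasp_force: 0.0
[ 562.7594471  -373.03299736  112.92953677] [3.11850166e+00 3.67557379e-01 2.92939616e-03]
```

View pics/w2.png

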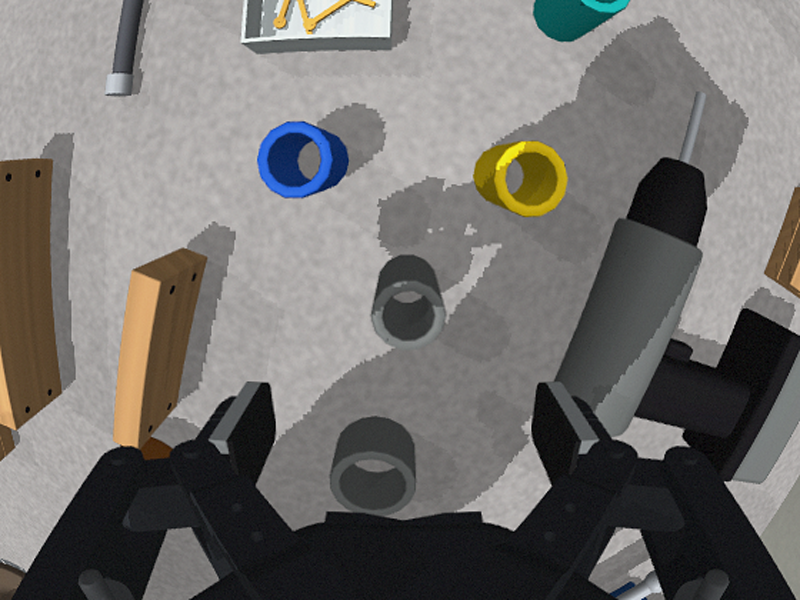

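The grey tube's top rim is centred at (408,312), with the fingertips at columns 270 and 537.

```bash
python3 - <<'E'
from h import *
import pickle;f,s=pickle.load(open("w2.pkl","rb"))
t=at(f,np.array([408,312])*.7,60);d=t-s["position"];d[2]=0;print(t,totool(d), "tcp px",proj(f,s["position"])/.7, "coup",at(f,np.array([373,482])*.7,40))
S=grab("scene");D=grab("side")
for n,F,c in(("s",S,(265,388)),("d",D,(480,273))):
    x,y=(np.array(c)*.7).astype(int);cv2.imwrite(f"pics/t_{n}.png",cv2.resize(F["image"][y-35:y+35,x-35:x+35,::-1],(400,400),interpolation=cv2.INTER_CUBIC));print(x-35,y-35)
a=cv2.hconcat([cv2.imread("pics/t_s.png"),cv2.imread("pics/t_d.png")]);cv2.imwrite("pics/t.png",a)
E
```

```text
[ 572.98204351 -373.21640715   60.        ] [9.89980767 2.55508997 0.02097517] tcp px [[402.24462737 387.1407753 ]] coup [ 460.14045165 -379.88724028   40.        ]
150 236
301 156
```

View pics/t.png

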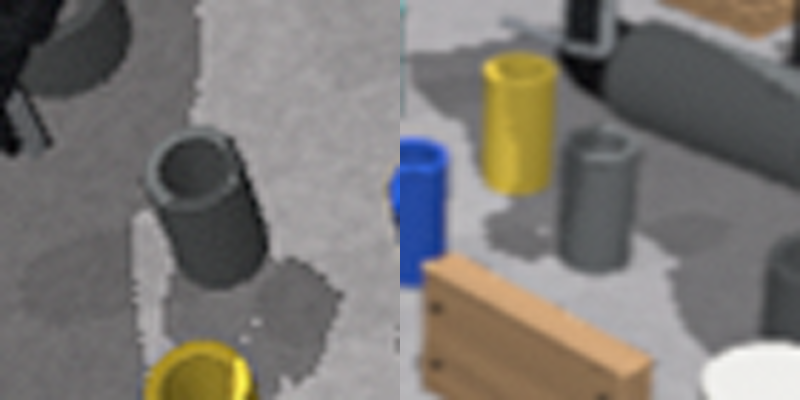

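The scene crop shows the rim centred at (193,167), and the side crop at (600,145).

```bash
python3 - <<'E'
from h import *
S=grab("scene");D=grab("side");s=observe()
a=at(S,(150+193/5.714,236+167/5.714),60);b=at(D,(301+200/5.714,156+145/5.714),60);print(a,b,s["position"])
t=np.array([571,-371,0]);d=t-s["position"];d[2]=0;print(totool(d))
E
```

```text
[ 572.64209142 -371.22564289   60.        ] [ 564.59277588 -365.43238697   60.        ] [ 562.42891304 -372.69170226  112.22666617]
[8.72948018 0.34854554 0.00893743]
```

```bash
python3 -m jog '[[[5,1,10],[0,0,0],1],[[5,0.5,20],[0,0,0],1],[[0,0,25],[0,0,0],1],[[0,0,22],[0,0,0],1],[[0,0,10],[0,0,0],1],[[0,0,0],[0,0,0],0.2],[[0,0,0],[0,0,0],0.2],[[0,0,0],[0,0,0],0.2],[[0,0,0],[0,0,0],0.2],[[0,0,0],[0,0,0],0.2]]' 25; python3 -m jog '[[[0,0,0],[0,0,0],0.2],[[0,0,0],[0,0,0],0.2],[[0,0,0],[0,0,0],0.2]]'
```

```text
time_s: 3.55
position: [573.0, -372.0, 25.7]
tool_rot: [3.119, 0.368, 0.003]
force: [-0.2, -0.3, 5.1]
opening: 34.0
grasp_force: 24.8
time_s: 3.85
position: [573.0, -372.0, 25.7]
tool_rot: [3.119, 0.368, 0.003]
force: [-0.3, -0.5, 6.6]
opening: 33.8
grasp_force: 24.9
```

```bash
python3 -m jog '[[[0,0,-10],[0,0,0],0.2],[[0,0,-20],[0,0,0],0.2],[[0,0,-25],[0,0,1.9],0.2],[[0,0,-25],[0,0,1.9],0.2],[[0,0,-25],[0,0,1.9],0.2],[[0,0,-25],[0,0,1.9],0.2],[[0,0,-10],[0,0,1.9],0.2],[[0,0,0],[0,0,0],0.2]]' 30; python3 -m jog '[[[1,-15,0],[0,0,0],0.2],[[1,-25,0],[0,0,0],0.2],[[2,-35,0],[0,0,0],0.2],[[2,-40,0],[0,0,0],0.2],[[2,-40,0],[0,0,0],0.2],[[2,-40,0],[0,0,0],0.2],[[2,-40,0],[0,0,0],0.2],[[2,-40,0],[0,0,0],0.2],[[2,-40,0],[0,0,0],0.2],[[2,-40,0],[0,0,0],0.2],[[2,-40,0],[0,0,0],0.2],[[2,-40,0],[0,0,0],0.2]]'; python3 -m jog '[[[2,-40,0],[0,0,0],0.2],[[2,-35,0],[0,0,0],0.2],[[1,-25,0],[0,0,0],0.2],[[1,-10,0],[0,0,0],0.2],[[0,0,0],[0,0,0],0.2],[[0,0,0],[0,0,0],0.2],[[0,0,0],[0,0,0],0.2],[[0,0,0],[0,0,0],0.2],[[0,0,0],[0,0,0],0.2]]'
python3 - <<'E'
from h import *
import pickle
fs=[grab(n) for n in("scene","side","wrist")];s=observe();pickle.dump((fs,s),open("m1.pkl","wb"));print(s["position"],s["tool_rot"])
cv2.imwrite("pics/w3.png",cv2.resize(fs[2]["image"][:,:,::-1],(800,600),interpolation=cv2.INTER_CUBIC))
a=fs[0]["image"][75:245,300:470];b=fs[1]["image"][230:420,40:260]
a=cv2.resize(a,(400,400),interpolation=cv2.INTER_CUBIC);b=cv2.resize(b,(400,345),interpolation=cv2.INTER_CUBIC)
c=np.zeros((400,800,3),np.uint8);c[:,:400]=a;c[:345,400:]=b;cv2.imwrite("pics/m1.png",c[:,:,::-1])
E
```

```text
time_s: 4.65
position: [572.8, -372.0, 166.2]
tool_rot: [3.138, 0.107, 0.004]
force: [-0.3, -1.0, -1.0]
opening: 33.8
grasp_force: 29.9
time_s: 5.85
position: [562.1, 66.4, 162.6]
tool_rot: [-3.14, -0.111, 0.005]
force: [-0.1, 0.9, -0.8]
opening: 33.4
grasp_force: 29.9
time_s: 6.75
position: [562.7, 172.9, 164.4]
tool_rot: [3.14, 0.106, 0.0]
force: [-0.1, 0.2, -1.2]
opening: 33.9
grasp_force: 30.0
[562.6142372  173.60439842 164.3620463 ] [3.13969091e+00 1.07354168e-01 2.65661600e-04]
```

View pics/w3.png

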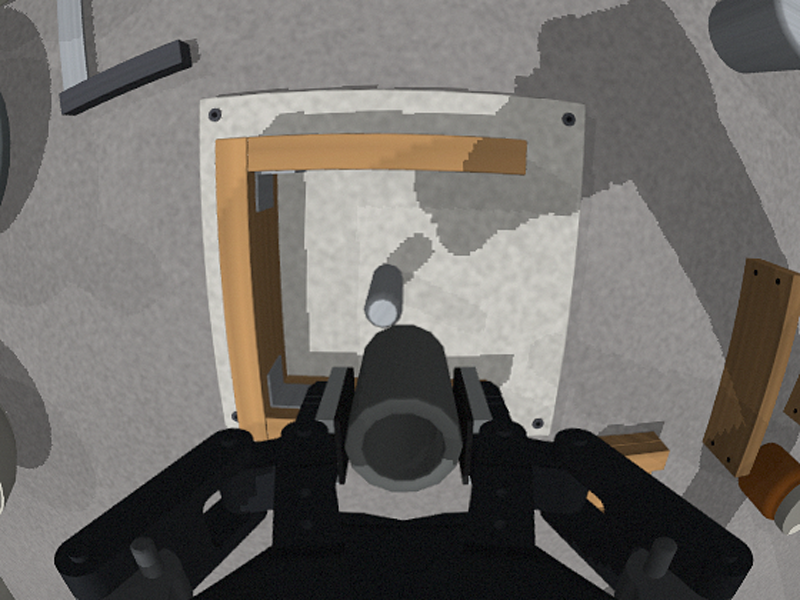

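View pics/m1.png

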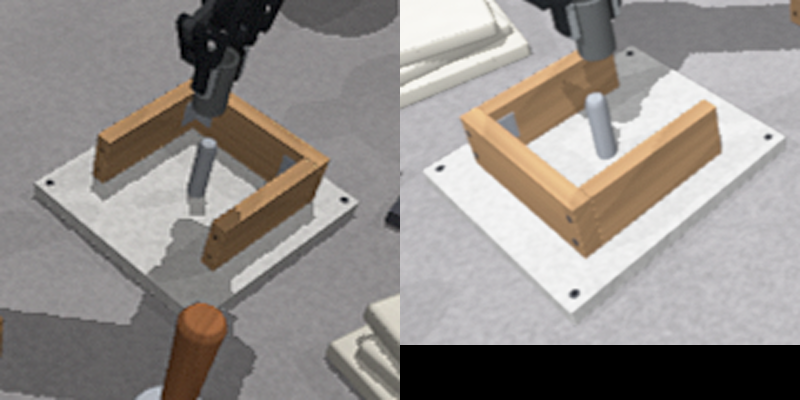

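The wrist view shows the pin top at (382,312), the held tube's rim at (404,443), and the frame corners at (217,140), (527,141), (526,175) and (249,172). The baseboard corners are at (201,99) and (586,104). The crops show the pin and baseboard corners as well.

```bash
cat > fitm.py <<'E'
from h import *
import pickle
(fs,s)=pickle.load(open("m1.pkl","rb"))
z=np.array([0,0,18])
W=(fs[2],z+np.array([(0,0,70),(88,-70,60),(70,-70,60),(88,88,60),(70,70,60),(120,-125,0),(120,125,0)]),.7*np.array([(382,312),(527,141),(526,175),(217,140),(249,172),(586,104),(201,99)]))
B=(fs[1],z+np.array([(0,0,70),(-120,125,0),(-120,-125,0),(120,125,0),(-88,88,60),(88,88,60)]),np.array([(40,230)])+(np.array([(597,98),(573,312),(785,138),(424,165),(585,210),(461,118)])-[400,0])/1.818)
A=(fs[0],z+np.array([(0,0,70),(-120,-125,0),(120,125,0),(88,88,60)]),np.array([300,75])+np.array([(209,145),(35,184),(357,203),(327,161)])/2.353)
if __name__=="__main__":
    for o in([W],[A],[B],[W,A,B]):
        p,r=fit(o,[562,185,.07]);print(p.round(4),r)
    t=at(fs[2],np.array([404,443])*.7,s["position"][2]+34.3);print("tube by wrist",t,"tcp",s["position"],"rel tool",totool(t-s["position"]))
    print("pin by W,A,B",[at(o[0],o[2][0],88).round(1).tolist() for o in(W,A,B)])
E
python3 fitm.py
```

```text
[5.635813e+02 1.829100e+02 4.680000e-02] [[0.9, 0.9], [0.9, -0.4], [0.5, 0.7], [-1.3, -0.7], [-0.8, -0.0], [0.4, -0.1], [-1.3, -0.3]]
[5.663954e+02 1.835043e+02 5.160000e-02] [[-0.6, -0.2], [-1.1, 0.1], [0.7, -0.0], [1.0, -0.2]]
[5.595344e+02 1.818312e+02 4.740000e-02] [[0.3, -0.8], [0.5, 0.6], [1.9, -1.5], [-0.1, 2.2], [-5.3, 0.2], [0.2, -1.7]]
[5.634025e+02 1.825461e+02 4.910000e-02] [[1.4, 1.1], [1.1, -0.3], [0.7, 0.7], [-1.2, -0.2], [-0.6, 0.4], [0.5, -0.2], [-1.2, 0.2], [-1.8, -0.7], [-2.2, -0.6], [-0.5, -0.4], [-0.2, -0.6], [-1.4, -1.6], [-1.3, -0.7], [0.1, -2.5], [-1.5, 1.4], [-7.1, -0.9], [-1.4, -2.4]]
tube by wrist [562.82619121 172.75680005 198.6620463 ] tcp [562.6142372  173.60439842 164.3620463 ] rel tool [  0.1592828    0.86258838 -34.29991134]
pin by W,A,B [[564.2, 183.6, 88.0], [567.7, 184.3, 88.0], [558.1, 183.3, 88.0]]
```

```bash
python3 -m jog '[[[1,-5,5],[0,0,1.15],0.2],[[0.9,-4.7,10],[0,0,0],0.2],[[0,0,15],[0,0,0],0.2],[[0,0,12],[0,0,0],0.2],[[0,0,0],[0,0,0],0.2],[[0,0,0],[0,0,0],0.2],[[0,0,0],[0,0,0],0.2]]'; python3 -m jog '[[[0,0,4],[0,0,0],0.2],[[0,0,3],[0,0,0],0.2],[[0,0,2],[0,0,0],0.2],[[0,0,2],[0,0,0],0.2],[[0,0,0],[0,0,0],0.2],[[0,0,0],[0,0,0],0.2]]'
```

```text
time_s: 7.6
position: [564.1, 183.8, 122.5]
tool_rot: [-3.141, -0.077, -0.001]
force: [-0.3, -1.3, -1.1]
opening: 33.7
grasp_force: 30.0
time_s: 8.2
position: [563.8, 183.9, 111.3]
tool_rot: [3.141, 0.077, -0.0]
force: [0.3, 0.4, -0.1]
opening: 33.9
grasp_force: 30.0
```

```bash
python3 -m jog '[[[0,0,2],[0,0,0],0.2],[[0,0,2],[0,0,0],0.2],[[0,0,2],[0,0,0],0.2],[[0,0,0],[0,0,0],0.2],[[0,0,0],[0,0,0],0.2]]'
```

```text
time_s: 8.7
position: [564.1, 183.9, 105.2]
tool_rot: [-3.14, -0.077, -0.001]
force: [2.1, 0.5, -2.1]
opening: 33.5
grasp_force: 30.0
```

```bash
python3 -m jog '[[[0.7,0,2],[0,0,0],0.2],[[0,0,4],[0,0,0],0.2],[[0,0,5],[0,0,0],0.2],[[0,0,0],[0,0,0],0.2],[[0,0,0],[0,0,0],0.2]]'
```

```text
time_s: 9.2
position: [564.4, 183.8, 94.0]
tool_rot: [3.141, 0.077, -0.001]
force: [1.1, 1.3, -0.7]
opening: 33.8
grasp_force: 30.1
```

```bash
python3 -m jog '[[[0.3,-0.3,8],[0,0,0],0.2],[[0,0,10],[0,0,0],0.2],[[0,0,10],[0,0,0],0.2],[[0,0,10],[0,0,0],0.2],[[0,0,6],[0,0,0],0.2],[[0,0,2],[0,0,0],0.2],[[0,0,1],[0,0,0],0.2],[[0,0,0],[0,0,0],0.2],[[0,0,0],[0,0,0],0.2]]'; python3 -m jog '[[[0,0,1],[0,0,0],0.2],[[0,0,1],[0,0,0],0.2],[[0,0,1],[0,0,0],0.2],[[0,0,0],[0,0,0],0.2],[[0,0,0],[0,0,0],0.2]]'
```

```text
time_s: 10.1
position: [564.8, 184.2, 47.5]
tool_rot: [-3.141, -0.077, -0.0]
force: [-0.0, 0.6, -1.0]
opening: 33.3
grasp_force: 30.2
time_s: 10.6
position: [564.8, 184.2, 44.3]
tool_rot: [3.141, 0.077, -0.0]
force: [0.1, 0.5, -0.6]
opening: 33.8
grasp_force: 30.2
```

```bash
python3 -m jog '[[[0,0,0.7],[0,0,0],0.2],[[0,0,0],[0,0,0],0.2],[[0,0,0],[0,0,0],0.75],[[0,0,0],[0,0,0],0.75],[[0,0,0],[0,0,0],0.75],[[0,0,0],[0,0,0],0.75],[[0,0,0],[0,0,0],0.75],[[0,0,-5],[0,0,0],0.75],[[0,0,-15],[0,0,0],0.75],[[0,0,-25],[0,0,0],0.75],[[0,0,-30],[0,0,0],0.75],[[0,0,-40],[0,0,0],0.75]]'
```

```text
time_s: 11.8
position: [564.0, 183.9, 159.8]
tool_rot: [3.14, 0.077, -0.003]
force: [1.0, 0.8, -1.3]
opening: 64.5
grasp_force: 0.0
```

```bash
python3 -m jog '[[[-10,20,-2],[0,0,0],1],[[-14,34,-2],[0,0,0],1],[[-15,34,-2],[0,0,0],1],[[-15,34,-2],[0,0,0],1],[[-15,34,-2],[0,0,0],1],[[-15,34,0],[0,0,0],1],[[-15,34,0],[0,0,0],1],[[-15,34,0],[0,0,0],1],[[-14,30,0],[0,0,0],1],[[0,5,0],[0,0,0],1],[[0,0,0],[0,0,0],1],[[0,0,0],[0,0,0],1]]';python3 -m jog '[[[0,0,0],[0,0,0],1],[[0,0,0],[0,0,0],1],[[0,0,0],[0,0,0],1],[[0,0,0],[0,0,0],1]]'
python3 - <<'E'
from h import *
import pickle
fs=[grab(n) for n in("scene","side","wrist")];s=observe();pickle.dump((fs,s),open("b1.pkl","wb"));print(s["position"],s["tool_rot"])
w=cv2.resize(fs[2]["image"][60:360,80:480],(480,360),interpolation=cv2.INTER_CUBIC) # 1.2x
a=cv2.resize(fs[0]["image"][155:235,240:310],None,fx=4,fy=4,interpolation=cv2.INTER_CUBIC)
b=cv2.resize(fs[0]["image"][80:215,310:460],(300,270),interpolation=cv2.INTER_CUBIC)
c=np.zeros((600,800,3),np.uint8);c[:360,:480]=w;c[:320,500:780]=a;c[320:590,500:800]=b;cv2.imwrite("pics/b1.png",c[:,:,::-1])
E
```

```text
time_s: 13.0
position: [452.0, -113.7, 169.3]
tool_rot: [-3.14, -0.078, -0.002]
force: [0.6, 0.6, -0.5]
opening: 85.4
grasp_force: 0.0
time_s: 13.4
position: [451.4, -114.3, 168.5]
tool_rot: [-3.141, -0.078, 0.0]
force: [-0.6, 0.2, -0.4]
opening: 85.4
grasp_force: 0.0
[ 451.27368607 -114.59882244  168.51531718] [-3.14064068e+00 -7.72440490e-02  2.98873235e-04]
```

View pics/b1.png

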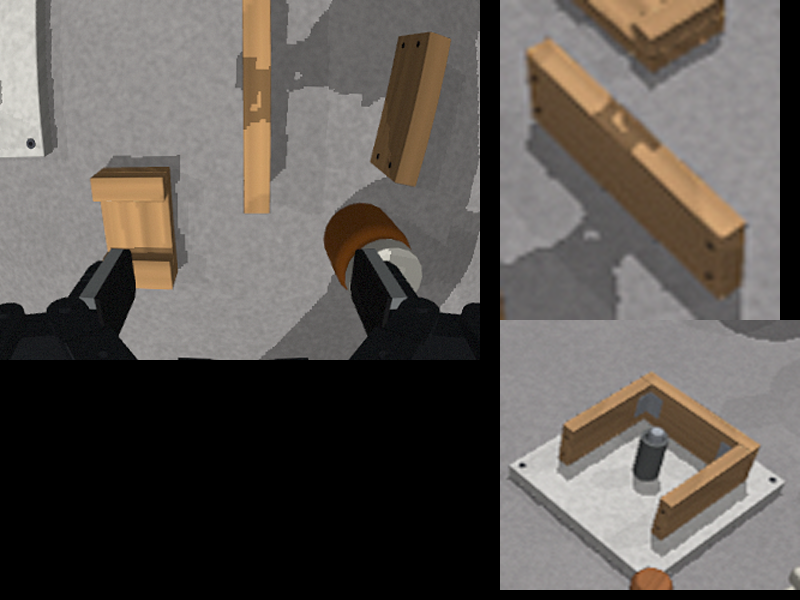

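The tube is seated on the pin (650,450 in the crop). In the wrist crop the long board's near end is at (244..270, 213) and its far end is cut off. In the scene crop its top corners are (527,47), (548,38), (745,222) and (730,236).

```bash
python3 - <<'E'
from h import *
import pickle
fs,s=pickle.load(open("b1.pkl","rb"))
g=lambda q:np.array([80,60])+np.array(q)/1.2
P=[at(fs[2],g(q),60) for q in[(244,213),(270,213),(244,2),(270,2)]];print(np.round(P,1).tolist())
m0=(P[0]+P[1])/2;m1=(P[2]+P[3])/2;u=(m1-m0)/np.linalg.norm(m1-m0);c=m0+88*u;print("centre",c,"yaw",np.arctan2(u[1],u[0]))
print("scene",fit([(fs[0],np.array([(-88,9,60),(-88,-9,60),(88,9,60),(88,-9,60)]),np.array([240,155])+(np.array([(548,38),(527,47),(745,222),(730,236)])-[500,0])/4)],[510,-115,.1]))
d=c-s["position"];d[2]=0;print("tool d",totool(d))
E
```

```text
[[426.4, -117.2, 60.0], [427.2, -135.2, 60.0], [567.1, -110.2, 60.0], [568.1, -126.5, 60.0]]
centre [ 514.64075835 -121.30748227   60.        ] yaw 0.05549376277700202
scene (array([ 5.15479937e+02, -1.16887810e+02,  6.31389733e-02]), [[0.5, -0.5], [-0.4, 0.9], [1.2, -0.6], [-1.4, 0.3]])
tool d [ 6.29606548e+01  9.81568992e+00 -1.20398790e-02]
```

```bash
python3 -m jog '[[[20,2,10],[0,0,-0.6],1],[[23,3,15],[0,0,0],1],[[20,3,20],[0,0,0],1],[[0,0,25],[0,0,0],1],[[0,0,25],[0,0,0],1],[[0,0,25],[0,0,0],1],[[0,0,20],[0,0,0],1],[[0,0,10],[0,0,0],1],[[0,0,0],[0,0,0],1],[[0,0,0],[0,0,0],0.1],[[0,0,0],[0,0,0],0.1],[[0,0,0],[0,0,0],0.1]]' 30; python3 -m jog '[[[0,0,0],[0,0,0],0.05],[[0,0,0],[0,0,0],0.05],[[0,0,0],[0,0,0],0.05],[[0,0,0],[0,0,0],0.05],[[0,0,0],[0,0,0],0.05],[[0,0,0],[0,0,0],0.05]]' 70
```

```text
time_s: 14.75
position: [515.4, -119.3, 19.6]
tool_rot: [3.14, 0.093, 0.003]
force: [0.2, -0.1, 0.5]
opening: 43.9
grasp_force: 0.0
time_s: 15.35
position: [515.1, -119.3, 19.2]
tool_rot: [3.14, 0.093, 0.002]
force: [-1.2, -0.3, 6.0]
opening: 17.2
grasp_force: 69.1
```

```bash
python3 -m jog '[[[0,0,-8],[0,0,0],0.05],[[0,0,-20],[0,0,0],0.05],[[0,0,-25],[0,0,0],0.05],[[0,0,-25],[0,0,0],0.05],[[0,0,-22],[0,0,0],0.05],[[6,-15,0],[0,0,0],0.05],[[9,-30,0],[0,0,0],0.05],[[10,-33,0],[0,0,0],0.05],[[10,-33,0],[0,0,0],0.05],[[10,-33,0],[0,0,0],0.05],[[10,-30,0],[0,0,0],0.05],[[8,-22,0],[0,0,0],0.05]]'; python3 -m jog '[[[3.2,-9.8,0],[0,0,0.6],0.05],[[0,0,0],[0,0,0],0.05],[[0,0,0],[0,0,0],0.05],[[0,0,0],[0,0,0],0.05],[[0,0,0],[0,0,0],0.05]]'
python3 - <<'E'
from h import *
import pickle
fs=[grab(n) for n in("scene","side","wrist")];s=observe();pickle.dump((fs,s),open("c1.pkl","wb"));print(s["position"],s["tool_rot"],s["force"])
w=cv2.resize(fs[2]["image"][20:380,80:480],(800,600)[:1]+(720,),interpolation=cv2.INTER_CUBIC)
cv2.imwrite("pics/c1.png",cv2.resize(fs[2]["image"][:,:,::-1],(800,600),interpolation=cv2.INTER_CUBIC))
E
```

```text
time_s: 16.55
position: [565.7, 82.8, 118.8]
tool_rot: [-3.139, -0.096, 0.0]
force: [-0.2, 0.1, -1.4]
opening: 17.4
grasp_force: 68.4
time_s: 17.05
position: [568.4, 88.5, 118.6]
tool_rot: [3.14, 0.074, -0.0]
force: [1.2, 0.3, -1.5]
opening: 17.4
grasp_force: 68.4
[568.48299651  89.40827319 118.66197971] [3.14045838e+00 7.52442712e-02 7.10677083e-05] [-0.0778988   0.07483643 -2.15239395]
```

View pics/c1.png

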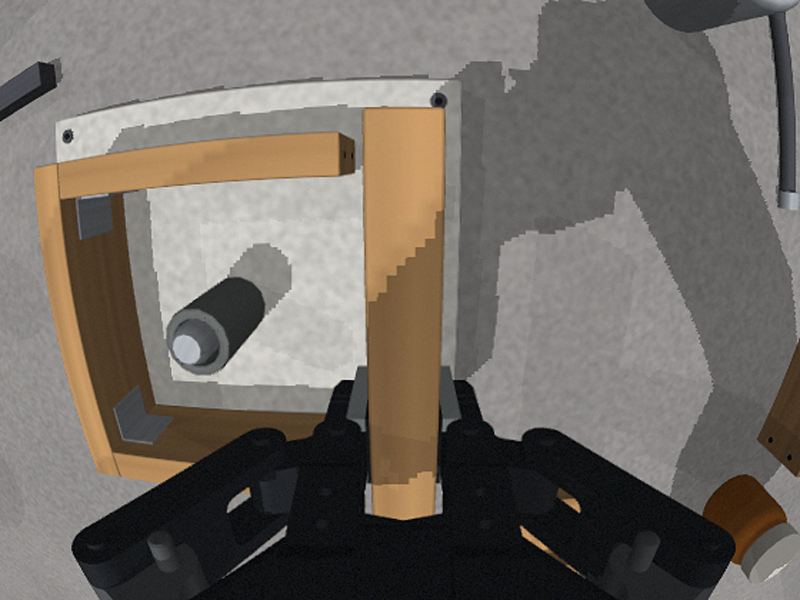

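The wrist view shows the board's far top corners at (363,108) and (444,108), the frame end at (337,131) and (341,175), the back corner at (35,168), and the baseboard corners at (461,80) and (56,122).

```bash
python3 - <<'E'
from h import *
import pickle
fs,s=pickle.load(open("c1.pkl","rb"));f=fs[2];z=np.array([0,0,18]);T=s["position"]
p,r=fit([(f,z+np.array([(0,0,70),(88,-70,60),(70,-70,60),(88,88,60),(120,-125,0),(120,125,0)]),.7*np.array([(187,349),(337,131),(341,175),(35,168),(461,80),(56,122)]))],[564,184,.05]);print("mould",p.round(4),r)
e=[totool(at(f,np.array(q)*.7,T[2]+40.8)-T) for q in[(363,108),(444,108)]];print("board far end rel tool",np.round(e,1).tolist())
for m in (p,np.array([564.6,184,.048])):
    seat=body(m,[(0,-79,0),(0,-91,0)]);d=seat-T;d[:,2]=0;print("tool d to seat, standoff12",[totool(v).round(2).tolist() for v in d])
x=R.from_rotvec(s["tool_rot"]).as_matrix();print("tool yaw",np.arctan2(x[1,0],x[0,0]), "tilt",x[2])
E
```

```text
mould [5.637876e+02 1.829953e+02 5.080000e-02] [[0.1, 0.3], [1.7, -0.2], [-0.6, 0.7], [-1.7, 0.2], [0.4, -0.8], [-1.2, -0.5]]
board far end rel tool [[86.8, -7.9, -40.8], [86.8, 9.6, -40.8]]
tool d to seat, standoff12 [[0.02, -14.7, -0.0], [0.06, -2.7, -0.0]]
tool d to seat, standoff12 [[0.66, -15.67, -0.0], [0.66, -3.67, -0.0]]
tool yaw 0.047910130307680585 tilt [ 3.96527392e-05  2.34006356e-04 -9.99999972e-01]
```

```bash
python3 -m jog '[[[1.3,0,8],[0,0,0],0.05],[[0,0,15],[0,0,0],0.05],[[0,0,20],[0,0,0],0.05],[[0,0,20],[0,0,0],0.05],[[0,0,10],[0,0,0],0.05],[[0,0,5],[0,0,0],0.05],[[0,0,0],[0,0,0],0.05],[[0,0,0],[0,0,0],0.05]]';python3 -m jog '[[[0,0,1],[0,0,0],0.05],[[0,0,1],[0,0,0],0.05],[[0,0,1],[0,0,0],0.05],[[0,0,0],[0,0,0],0.05],[[0,0,0],[0,0,0],0.05]]'
```

```text
time_s: 18.0
position: [570.3, 90.4, 41.2]
tool_rot: [-3.14, -0.077, -0.001]
force: [0.3, -0.0, -1.9]
opening: 17.6
grasp_force: 68.4
time_s: 18.5
position: [569.8, 90.3, 37.6]
tool_rot: [-3.141, -0.077, -0.0]
force: [1.1, 0.2, -1.6]
opening: 17.1
grasp_force: 68.4
```

```bash
python3 -m jog '[[[0,-2,0.4],[0,0,0],0.05],[[0,-3,0],[0,0,0],0.05],[[0,-3,0],[0,0,0],0.05],[[0,-2,0],[0,0,0],0.05],[[0,-1,0],[0,0,0],0.05],[[0,0,0],[0,0,0],0.05],[[0,0,0],[0,0,0],0.05]]';python3 -m jog '[[[0,-1,0],[0,0,0],0.05],[[0,0,0],[0,0,0],0.05],[[0,-0.5,0],[0,0,0],0.05],[[0,0,0],[0,0,0],0.05],[[0,0,0],[0,0,0],0.05]]'
```

```text
time_s: 19.2
position: [569.4, 101.6, 37.3]
tool_rot: [-3.14, -0.077, -0.001]
force: [-0.4, 0.6, 0.1]
opening: 17.0
grasp_force: 68.6
time_s: 19.7
position: [569.3, 102.3, 37.3]
tool_rot: [3.14, 0.076, 0.0]
force: [-0.7, -3.1, 2.9]
opening: 17.0
grasp_force: 68.9
```

```bash
python3 -m jog '[[[0,-0.5,-0.2],[0,0,0],0.05],[[0,0,0],[0,0,0],0.05],[[0,0,0],[0,0,0],0.05]]'; python3 -m jog '[[[0,-0.5,0],[0,0,0],0.05],[[0,0,0],[0,0,0],0.05],[[0,0,0],[0,0,0],0.05]]';python3 -c "
from h import *
for i in range(1):
    s=observe();print(s['force'],s['ft_torque'])"
```

```text
time_s: 20.0
position: [569.1, 103.5, 37.3]
tool_rot: [-3.14, -0.077, 0.0]
force: [-0.5, -1.4, 0.7]
opening: 17.2
grasp_force: 68.7
time_s: 20.3
position: [569.0, 103.9, 37.3]
tool_rot: [-3.141, -0.077, 0.0]
force: [-0.4, -0.4, 0.4]
opening: 17.2
grasp_force: 68.7
[-0.36015888 -0.4410731   0.41773718] [-0.18463761 -0.10209874 -0.04967896]
```

```bash
for i in 1 2; do python3 -m jog '[[[0,-0.5,0],[0,0,0],0.05],[[0,0,0],[0,0,0],0.05],[[0,0,0],[0,0,0],0.05]]' | grep -E "pos|force|rot"; done
```

```text
position: [569.0, 104.4, 37.3]
tool_rot: [-3.141, -0.077, 0.0]
force: [0.4, -1.1, -0.2]
grasp_force: 68.7
position: [569.0, 104.8, 37.3]
tool_rot: [-3.141, -0.077, 0.0]
force: [0.9, -0.8, 0.1]
grasp_force: 68.6
```

```bash
python3 -m jog '[[[0,-0.5,0],[0,0,0],0.05],[[0,0,0],[0,0,0],0.05],[[0,0,0],[0,0,0],0.05]]' | grep -E "pos|force|rot"; python3 -m jog '[[[0,-0.5,0],[0,0,0],0.05],[[0,0,0],[0,0,0],0.05],[[0,0,0],[0,0,0],0.05]]' | grep -E "pos|force|rot"
```

```text
position: [569.0, 105.2, 37.3]
tool_rot: [3.141, 0.077, -0.0]
force: [0.7, -0.8, -0.8]
grasp_force: 68.5
position: [569.0, 105.2, 37.3]
tool_rot: [3.14, 0.076, -0.0]
force: [-0.0, -2.9, 0.0]
grasp_force: 68.5
```

```bash
python3 -m jog '[[[0,-0.5,0],[0,0,0],0.05],[[0,0,0],[0,0,0],0.05],[[0,0,0],[0,0,0],0.05]]' | grep -E "pos|force|rot";python3 -c "
from h import *
s=observe();print(s['force'],s['ft_torque'])"; python3 -m jog '[[[0,-0.5,0],[0,0,0],0.05],[[0,0,0],[0,0,0],0.05],[[0,0,0],[0,0,0],0.05]]' | grep -E "pos|force|rot";python3 -c "
from h import *
s=observe();print(s['force'],s['ft_torque'],s['position'],R.from_rotvec(s['tool_rot']).as_matrix()[:2,0])"
```

```text
position: [569.0, 105.2, 37.3]
tool_rot: [3.14, 0.076, -0.0]
force: [0.6, -5.6, 0.5]
grasp_force: 68.6
[ 0.55013121 -5.64719962  0.46159233] [-0.87345229 -0.05080719  0.07065788]
position: [569.0, 105.3, 37.3]
tool_rot: [3.139, 0.075, -0.001]
force: [0.7, -6.2, 0.7]
grasp_force: 68.7
[ 0.66770849 -6.23528952  0.72943574] [-1.12012138 -0.03085253  0.10106384] [569.00773786 105.25968781  37.3335087 ] [0.99884794 0.0479862 ]
```

```bash
python3 -m jog '[[[0,-0.7,0],[0,0,0],0.05],[[0,0,0],[0,0,0],0.05],[[0,0,0],[0,0,0],0.05],[[0,0,0],[0,0,0],0.05]]' | grep -E "pos|force|rot";python3 -m jog '[[[0,-0.7,0],[0,0,0],0.05],[[0,0,0],[0,0,0],0.05],[[0,0,0],[0,0,0],0.05],[[0,0,0],[0,0,0],0.05]]' | grep -E "pos|force|rot";python3 -c "
from h import *
s=observe();print(s['force'],s['ft_torque'],s['position'],R.from_rotvec(s['tool_rot']).as_matrix()[:2,0])"
```

```text
position: [569.0, 105.2, 37.4]
tool_rot: [3.138, 0.075, -0.001]
force: [0.1, -9.1, 0.6]
grasp_force: 68.9
position: [569.0, 105.2, 37.3]
tool_rot: [3.138, 0.074, -0.001]
force: [-0.6, -10.4, 2.1]
grasp_force: 69.0
[ -0.60790375 -10.35645176   2.12562294] [-1.77757784 -0.10817716  0.14185131] [568.96467011 105.18865123  37.32573983] [0.99889158 0.04706523]
```

```bash
python3 -m jog '[[[0,-0.6,0],[0,0,0],0.05],[[0,0,0],[0,0,0],0.05],[[0,0,0],[0,0,0],0.05],[[0,0,0],[0,0,0],0.05],[[0,0,0],[0,0,0],0.05],[[0,0,0],[0,0,0],0.05]]' | grep -E "time|pos|force|rot"; python3 - <<'E'
from h import *
fs=[grab(n) for n in("scene","side","wrist")];s=observe();print(s["force"],s["position"],s["tool_rot"])
w=fs[2]["image"][30:390,30:430];w=cv2.resize(w,(460,414),interpolation=cv2.INTER_CUBIC)
a=cv2.resize(fs[0]["image"][80:215,310:460],(333,300),interpolation=cv2.INTER_CUBIC)
b=cv2.resize(fs[1]["image"][230:420,40:260],(333,288),interpolation=cv2.INTER_CUBIC)
c=np.zeros((600,800,3),np.uint8);c[:414,:460]=w;c[:300,465:798]=a;c[305:593,465:798]=b;cv2.imwrite("pics/f.png",c[:,:,::-1])
E
```

```text
time_s: 23.5
position: [569.0, 105.2, 37.4]
tool_rot: [3.137, 0.073, -0.001]
force: [-0.4, -10.1, 2.1]
grasp_force: 69.1
[ -0.13752088 -11.19970846   1.5574102 ] [568.98249194 105.18578128  37.3437729 ] [ 3.13701790e+00  7.33142305e-02 -1.02863595e-03]
```

View pics/f.png

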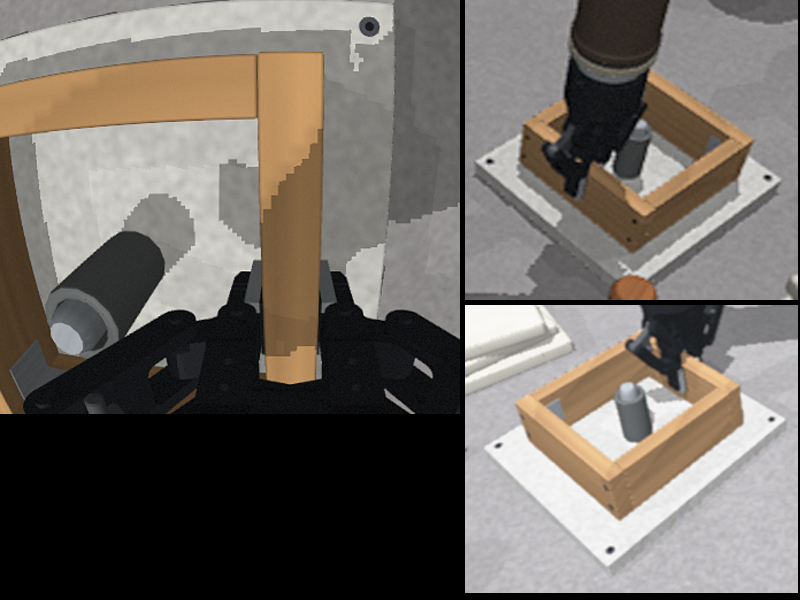

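The board lies flush against the frame: its end at (291,52) matches the frame's corner at (258,55). The tube is seated and the force is about 11 N.

```bash
python3 -c "
from workcell import *
print(observe()['force']);print(sign_off())"
```

```text
[ -0.13752088 -11.19970846   1.5574102 ]
the job is handed in; nothing more can be done
None
```

The job is handed in (the hand-in gave no verdict): the tube stands over the pin on the baseboard, let go, and the long board is held near its middle, looking flush and square to within about 1 mm in the last picture, and pressed against the frame with about 11 N.

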